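# Refit the dial knob of the wax warmer

## Robot

A 6-joint arm with a two-finger parallel gripper is mounted at the origin on the work surface. World frame = base frame: x ahead of the robot, y to its left, z up, the work surface at z = 0. Lengths are in m, angles in rad, forces in N, time in s.
With the tool pointing down it reaches from about 0.375 to 0.975 m from the base axis. Payload 3.8 kg.
Tool frame: the origin (TCP) lies midway between the tips of the shut fingers; the grasp point (between the pads) lies 19 mm behind it; x points along the fingers, y is the direction in which the jaws open and shut, and the axes are right-handed (so a half turn about x gives the same grasp; the last joint's range is limited). The gripper opens to 88 mm and grips with 3 to 60 N. Pads are 18 mm wide; open, the fingers measure 123 mm over their backs; the gripper's body (75 mm by 187 mm) begins 45 mm behind the grasp point.
Start: joints at [1.244, 0.264, 1.604, -0, 1.274, -0.037], TCP at [0.193, 0.647, 0.211] pointing down, gripper open.
Joint ranges: [-2.63, 2.63], [-0.94, 2.18], [0.31, 2.57], [-1.31, 4.45], [0, 2.66], [-2.55, 2.55]. Speed limits (rad/s): [2.57, 2.57, 3.14, 3.14, 3.14, 3.14].

## Interface

Orientations are given as a rotation vector (axis times angle).
In Python, from cell import manip, inverse_kinematics, cams, order gives the robot as it stands. Calls block until the motion is done:
- manip.move_pose(position, orientation): joint-space move of the TCP to a pose.
- manip.move_linear(position, rate=0.15, rot=None): straight line of the TCP; rot=None keeps the orientation; rate is the mean speed in m/s.
- manip.set_joints(angles): joint-space move.
- manip.set_gripper(opening, force=None): finger opening in m; force is the grip in N (None keeps the last); returns when the fingers have stopped.
- manip.dwell(seconds).
- inverse_kinematics(position, orientation): joint angles nearest the present ones, or None.
- manip.state(): the state.
- cams.capture(name): name is "side" or "top" or "wrist"; returns a dict with "image" (400x640x3 uint8, blue, green, red), "z_map" (400x640 float32, m along the optical axis (not along the pixel's ray), 0 where there is no reading), "intrinsics" (3x3 intrinsics, pixels), "k1" (the pictures are not rectified: a ray, as slopes to the right and down, at radius r is drawn at 1 + k1 r^2 times it, then the intrinsics apply), "position" and "orientation" of the camera in the world; the wrist camera has in their place "T_tool_cam" (4x4, takes a point from camera to tool coordinates, whose origin is the TCP and whose axes are the tool frame's). Camera axes: x right, y down, z forward; pixel columns grow to the right and rows downward; lengths in m; the calibration is good to about 2 mm. A picture is of the moment at which its call begins: read the wrist's pose just before it.
A pose or a line that the arm cannot do raises manip.IKError and nothing moves.
- order.close_job(): hands the job in, once; it reports no verdict.
The state is a dict: "clock": time; "joint_pos": joint angles; "joint_velocities": joint speeds; "tau": joint torques, N m; "tool_pos": TCP position; "tcp_rot": TCP orientation; "contact_force": force on the tool from outside, world axes, zero at the start; "moment": the same for the moment, N m; "gripper_width": finger opening in m.
Only numpy, scipy, OpenCV 4.12 (cv2) and the standard library are available. Lean on these libraries where they do the work, as an engineer would, in place of code of your own. Each camera call takes 0.05 s, during which the arm holds its last target. There are 200 camera calls.

## Task

The wax warmer's black dial knob has been pulled off for cleaning and lies in the orange tray. Put it back on the warmer's toothed shaft: press it on gently (a firm push can crack the dial) while slowly turning it until it drops fully home, then turn the dial so that the knob's white pointer points at the orange mark, let go, and leave everything else where it is.

Things in the scene. Friction and masses are not known exactly. Their poses are not given: they have to be found in the camera images.
- warmer: White wax warmer, fixed, 220 x 240 mm, flat deck 75 mm above the table. Origin: centre of its underside, z up; its front (dial side) faces its own -x. The dial shaft stands on the deck at x = -62 mm, y = 0. A round steel rim and orange pot lid (124 mm across, up to 19 mm above the deck) are centred at x = +42 mm.
- shaft_top (a point): Centre of the top of the dial shaft, 21 mm above the deck, on its axis; carries the warmer's orientation, NOT the shaft's. Vertical steel spindle, 11 mm diameter (tapering to 6 mm over its top 4 mm), with two brass teeth, tops 12 mm above the deck, reaching 11.5 mm from the axis: a wide one (9 mm) and, opposite, a narrow one (4 mm).
- shaft_foot (a point): Foot of the dial shaft, at deck level; carries the warmer's orientation. The shaft gives downward on a spring (3.5 N/mm, 4 mm travel), turns stiffly (0.08 N m) and stays where turned. Its angle is not measured: the wide tooth starts 0.4 to 1.7 rad clockwise (seen from above) of the orange mark. Stops lie 0.4 rad counter-clockwise and 2.05 rad clockwise of the mark.
- set_mark (a point): Middle of the orange mark painted on the deck, 15 mm long, pointing outward from the shaft 38.5 mm in front of the shaft's axis (the warmer's own -x). It carries the warmer's orientation.
- knob_mid (a point): Centre of the loose black knob, half-way up its 43 mm height; z up, x towards its pointer. About 60 g, starts upright in the tray. Below, a 12-sided skirt 48 mm across, 21 mm high; on it an upright grip bar 44 mm long (along x), 15 mm wide (along y), 22 mm high. Home on the shaft, this centre is 25.5 mm above the deck (underside 4 mm above it).
- knob_foot (a point): Centre of the knob's underside. Hollow, 17 mm deep: a 14 mm square bore, a 10.4 mm wide keyway on the pointer (+x) side and a 5.4 mm one opposite, both to 13 mm from the axis, 0.7 mm play each side of the teeth. Goes on only with the pointer over the wide tooth (within about 0.07 rad); otherwise it rests on the teeth, underside 12 mm above the deck.
- pointer (a point): Outer top end of the knob's white pointer line, on the end of the grip bar, 22 mm from the knob's axis along its +x and level with its top.
- tray: Orange tray, fixed, 200 x 260 mm, walls 6 mm thick and 20 mm high, floor 6 mm thick. Origin at the centre of its underside. It also holds a small white dropper bottle (86 mm high) and a blue clipper guard near its +x corners.
- dropper: White dropper bottle standing in the tray, 32 mm across, 86 mm high; origin at the centre of its underside. To be left alone.
- guard: Blue clipper guard lying in the tray, 46 x 30 x 17 mm; origin at the centre of its underside. To be left alone.
- bowl: Black bowl, 120 mm across, 45 mm high, on the table; origin at the centre of its underside. To be left alone.
- comb_jar: Blue jar with steel cap, 80 mm across, 160 mm high; origin at the centre of its underside. To be left alone.
- lotion: Orange bottle, 60 mm across, 170 mm high; origin at the centre of its underside. To be left alone.
- clipper: Black hair clipper lying on the table, about 160 x 44 x 36 mm; origin on its underside. To be left alone.
- neck_brush: Brush lying on the table; origin on its underside. To be left alone.
- comb: Black comb, 170 x 26 x 5 mm, lying on the table; origin on its underside. To be left alone.
There are look-alikes about, which are no part of the job. Leave any green or turquoise look-alike of the part that bears knob_mid alone.

How it is judged:
By the outcome, as a careful person would: the job done as asked, in the order asked, and still so for the second after the job is handed in, with the robot touching nothing.
It also fails if it takes over 58 s, if anything falls off the work surface, if the arm or the gripper's body presses on something with over 40 N, if the wrist force passes 120 N, or if a joint passes its speed limit or range.

## Working session

There is one attempt and no reset: what is moved stays moved. The work goes in short steps, each a Python script; the robot and the scene stay as the last script left them, time stands still between calls to the robot, and variables do not carry over. Pictures are saved under pics/ and viewed, about 8 in all and at most 12, crops included, and the job is handed in when it is done.

```bash
ls; mkdir -p pics; cat > h.py <<'E'
import numpy as np, cv2
from scipy.spatial.transform import Rotation as R
from cell import manip, inverse_kinematics, cams, order
def rotm(o):
    o=np.array(o,float)
    return o if o.shape==(3,3) else R.from_rotvec(o).as_matrix()
def cap(n):
    s=manip.state(); c=cams.capture(n)
    if n=='wrist':
        T=np.eye(4);T[:3,:3]=rotm(s['tcp_rot']);T[:3,3]=s['tool_pos'];T=T@np.array(c['T_tool_cam'])
    else:
        T=np.eye(4);T[:3,:3]=rotm(c['orientation']);T[:3,3]=c['position']
    c['T']=T; return c
def rays(c,uv):
    K=np.array(c['intrinsics']); uv=np.atleast_2d(uv).astype(float)
    d=np.c_[(uv[:,0]-K[0,2])/K[0,0],(uv[:,1]-K[1,2])/K[1,1]]; x=d.copy()
    for _ in range(20): x=d/(1+c['k1']*(x**2).sum(1))[:,None]
    return np.c_[x,np.ones(len(x))]
def onplane(c,uv,z):
    d=rays(c,uv)@c['T'][:3,:3].T; o=c['T'][:3,3]
    return o+d*((z-o[2])/d[:,2])[:,None]
def bydepth(c,uv):
    uv=np.atleast_2d(uv).astype(int); z=c['z_map'][uv[:,1],uv[:,0]]
    return (rays(c,uv)*z[:,None])@c['T'][:3,:3].T+c['T'][:3,3]
def proj(c,P):
    p=(np.atleast_2d(P)-c['T'][:3,3])@c['T'][:3,:3]; s=p[:,:2]/p[:,2:]
    s=s*(1+c['k1']*(s**2).sum(1))[:,None]; K=np.array(c['intrinsics'])
    return np.c_[s[:,0]*K[0,0]+K[0,2],s[:,1]*K[1,1]+K[1,2]]
E
python3 - <<'E'
from h import *
s=manip.state(); print(s)
for n in ['top','side']:
    c=cap(n); cv2.imwrite(f'pics/{n}0.png',c['image']); print(n,c['T'],c['intrinsics'],c['k1'])
E
```

```text
pics
{'clock': 0.0, 'joint_pos': array([ 1.24410835e+00,  2.64764101e-01,  1.60532380e+00,  9.41172033e-06,
        1.27369649e+00, -3.69065683e-02]), 'joint_velocities': array([-0.00102696,  0.00035587, -0.00109292,  0.00161907, -0.00045102,
       -0.0007328 ]), 'tau': array([ 3.85211533e-04, -5.02094722e+01, -3.56877565e+01,  7.30068167e-02,
        2.89754552e-02, -1.62016554e-04]), 'tool_pos': array([0.19263918, 0.64614754, 0.21010779]), 'tcp_rot': array([ 0.2257679 ,  1.55920751, -0.22916129]), 'contact_force': array([-0.38108122, -0.39636938,  0.10784347]), 'moment': array([-0.04598547,  0.0395701 ,  0.02795675]), 'gripper_width': 0.08783633045251195}
top [[ 0.03782674 -0.97936389  0.1985334   0.28251971]
 [-0.99927717 -0.03632099  0.01122195 -0.00586785]
 [-0.00377945 -0.19881438 -0.98002988  1.45732436]
 [ 0.          0.          0.          1.        ]] [[473.07499078   0.         318.01892647]
 [  0.         473.07499078 199.27301398]
 [  0.           0.           1.        ]] -0.09440794233818688
side [[ 0.85641261 -0.35741493  0.37257483  0.05957886]
 [-0.51615305 -0.57597011  0.63391202 -0.8199195 ]
 [-0.01197765 -0.73519589 -0.67774888  0.9620569 ]
 [ 0.          0.          0.          1.        ]] [[386.12378503   0.         325.86604155]
 [  0.         386.12378503 198.30381792]
 [  0.           0.           1.        ]] -0.06749429164347172
```

View pics/top0.png

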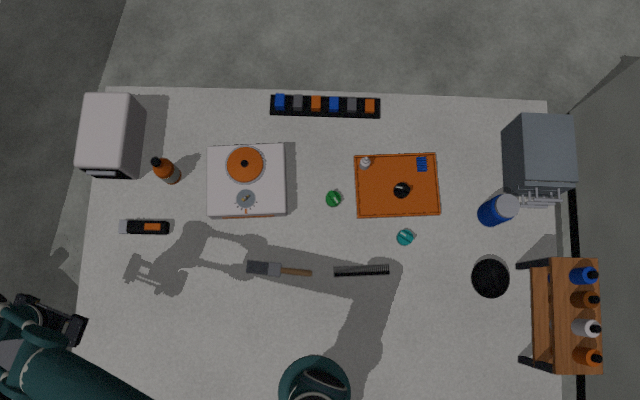

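The top view shows the black knob in the tray at about (402,190). The warmer is near (246,180), with its shaft at (246,198) and the mark at (246,211). The look-alikes are the green knob at (333,198) and the turquoise one at (405,237).

```bash
python3 - <<'E'
from h import *
c=cap('top'); im=c['image']
print('shaft',onplane(c,[[246,198]],0.09),'mark',onplane(c,[[246,211]],0.075))
hsv=cv2.cvtColor(im,cv2.COLOR_BGR2HSV)
# warmer mask
for (x0,y0,x1,y1,f,n) in [(200,135,295,225,4,'warm'),(350,148,445,222,4,'tray')]:
    cv2.imwrite(f'pics/{n}0.png',cv2.resize(im[y0:y1,x0:x1],None,fx=f,fy=f,interpolation=cv2.INTER_CUBIC))
a=cv2.imread('pics/warm0.png');b=cv2.imread('pics/tray0.png');
h=max(a.shape[0],b.shape[0]);pad=lambda q:cv2.copyMakeBorder(q,0,h-q.shape[0],0,0,cv2.BORDER_CONSTANT)
cv2.imwrite('pics/both0.png',np.hstack([pad(a),pad(b)]))
print('knob top',onplane(c,[[402,190]],0.04), 'depth',bydepth(c,[[402,190],[246,198],[246,165],[225,205]]))
E
```

```text
shaft [[0.55545371 0.22289662 0.09      ]] mark [[0.5190354  0.22272747 0.075     ]]
knob top [[ 0.60830361 -0.24672801  0.04      ]] depth [[ 0.60638178 -0.24530715  0.04836095]
 [ 0.55501547  0.2225293   0.09219544]
 [ 0.65506428  0.22903075  0.09504825]
 [ 0.5347824   0.2869787   0.07512428]]
```

View pics/both0.png

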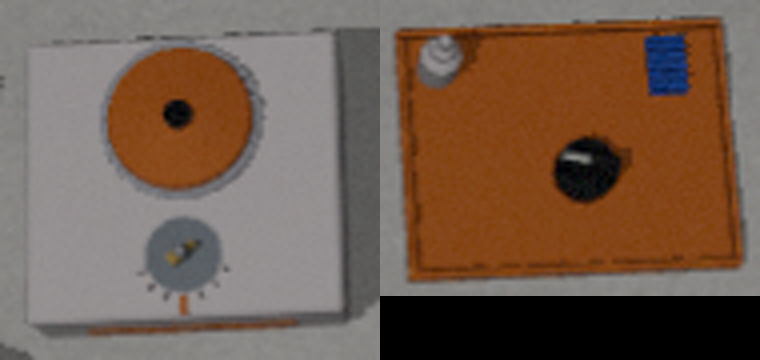

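```bash
cat >> h.py <<'E'
def down(psi):
    y=np.array([np.cos(psi),np.sin(psi),0]);x=np.array([0,0,-1.])
    return R.from_matrix(np.c_[x,y,np.cross(x,y)]).as_rotvec()
E
python3 - <<'E'
from h import *
c=cap('wrist'); print(np.round(c['T_tool_cam'],3), c['intrinsics'][0][0])
s=manip.state();print('yaw',np.arctan2(*rotm(s['tcp_rot'])[[1,0],1]))
# predicted q6 for planned poses
for nm,p,ps in [('grasp',[.607,-.246,.1],[-.17,np.pi-.17]),('shaft',[.555,.2227,.15],[.7,.7+np.pi,.7-np.pi]),('end',[.555,.2227,.15],[1.57,-1.57])]:
    for a in ps:
        q=inverse_kinematics(p,down(a)); print(nm,round(a,2),None if q is None else np.round(q,2))
E
```

```text
[[-0.    -0.288  0.958 -0.173]
 [ 1.     0.001  0.001 -0.001]
 [-0.001  0.958  0.288 -0.075]
 [ 0.     0.     0.     1.   ]] 282.0004728893952
yaw 1.2810501692377394
grasp -0.17 [-0.42  0.31  1.76  0.    1.07 -0.25]
grasp 2.97 None
shaft 0.7 [ 0.34  0.17  1.84 -0.    1.14 -0.36]
shaft 3.84 None
shaft -2.44 None
end 1.57 [ 0.34  0.17  1.84 -0.    1.14 -1.23]
end -1.57 [ 0.34  0.17  1.84 -0.    1.14  1.91]
```

```bash
python3 - <<'E'
from h import *
manip.move_pose([.555,.2227,.14],down(.7))
manip.dwell(.3)
c=cap('wrist'); cv2.imwrite('pics/w1.png',c['image']); print(manip.state()['clock'])
np.savez('w1.npz',**{k:np.array(v) for k,v in c.items()})
print(proj(c,[[.555,.2227,.096],[.555,.2227,.087],[.5165,.2227,.075]]))
p=proj(c,[[.555,.2227,.087]])[0].astype(int);print(p)
x,y=np.clip(p-[60,60],0,None); cr=c['image'][y:y+120,x:x+120]; print('crop at',x,y)
cv2.imwrite('pics/w1c.png',np.hstack([cv2.resize(cr,(500,500),interpolation=cv2.INTER_CUBIC)]))
E
```

```text
2.575
[[321.63169373 210.53679511]
 [321.58570689 207.07298106]
 [287.37303944 175.23758132]]
[321 207]
crop at 261 147
```

View pics/w1.png

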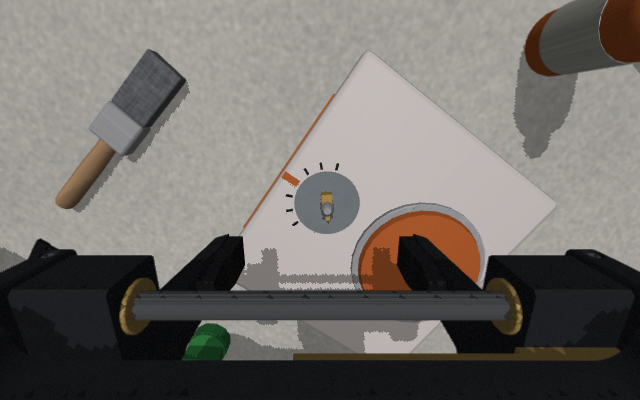

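View pics/w1c.png

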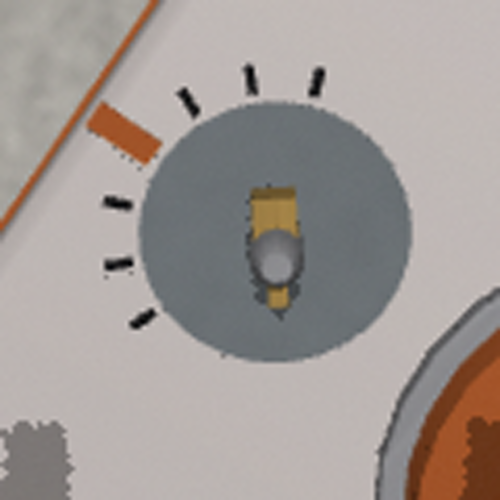

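```bash
python3 - <<'E'
from h import *
c=dict(np.load('w1.npz')); im=c['image']; hsv=cv2.cvtColor(im,cv2.COLOR_BGR2HSV)
H,S,V=[hsv[...,i].astype(int) for i in range(3)]
d=(slice(147,267),slice(261,381))
def big(m,near):
    n,l,s,ce=cv2.connectedComponentsWithStats(m.astype(np.uint8))
    k=[i for i in range(1,n) if s[i,4]>15]; i=min(k,key=lambda i:np.hypot(*(ce[i]-near))); return l==i,ce[i],s[i]
def pts(m): v,u=np.nonzero(m); return np.c_[u,v]
mk,ce,s=big((H<14)&(S>150)&(V>100),[291,179]); M=onplane(c,pts(mk),.075); print('mark',M.mean(0),s, np.ptp(M,0)); mark=M.mean(0)
# disc
print('disc px',hsv[215,345],'deck',hsv[200,380],'brass',hsv[196,327])
m=(abs(H-int(hsv[215,345,0]))<12)&(V<int(hsv[215,345,2])+22)&(S>25)
dm,ce,s=big(m,[327,203]); cn=max(cv2.findContours(dm.astype(np.uint8),0,1)[0],key=len)[:,0,:]
D=onplane(c,cn,.075); (cx,cy),(a,b),_=cv2.fitEllipse(D[:,:2].astype(np.float32)*1000); print('disc',cx,cy,a,b)
br=(H>14)&(H<32)&(S>100)&(np.hypot(*(np.indices(H.shape)[::-1]-np.array([327,203])[:,None,None]))<25)
ax=np.array([cx,cy])/1000
P=pts(br); W=onplane(c,P,.087)[:,:2]-ax; r=np.hypot(*W.T)
print('brass n',len(P),'r',r.max())
u=np.array([np.cos(2.2708),np.sin(2.2708)])
e=mark[:2]-ax; print('mark ang',np.arctan2(e[1],e[0]),'dist',np.hypot(*e))
f=W@(W.mean(0)/np.linalg.norm(W.mean(0)))
for nm,k in [('wide',(f>6e-3)&(r<.0125)),('narrow',(f<-5e-3))]:
    q=W[k].mean(0) if k.any() else [0,0]; print(nm,k.sum(),q*1000 if k.any() else 0,np.arctan2(q[1],q[0]))
print('hand: wide edge',(onplane(c,[[326.5,194.5]],.087)[0,:2]-ax)*1000,'top',(onplane(c,[[327.5,211.3]],.096)[0,:2]-ax)*1000, 'narrow',(onplane(c,[[328,220.5]],.087)[0,:2]-ax)*1000)
print('depth',bydepth(c,[[345,215],[327,196],[327,211]])[:,2])
E
```

```text
mark [0.52014985 0.22194168 0.075     ] [282 172  17  14 107] [0.01459609 0.00641409 0.        ]
disc px [103  20 117] deck [  3  12 191] brass [ 20 144 159]
disc 660.3955688476562 252.93551635742188 10.224370002746582 30.983440399169922
brass n 127 r 0.11568655126921104
mark ang -2.9240918631156028 dist 0.14362966321703788
wide 0 0 0.0
narrow 0 0 0.0
hand: wide edge [-109.39953065  -19.17838854] top [-101.31981035  -27.6498483 ] narrow [-93.36665719 -35.92544417]
depth [0.07589703 0.08747268 0.09500747]
```

The wrist view shows the wide tooth's outer edge at (326.5,194.5), the shaft top at (327.5,211.3) and the narrow tooth at (328,220.5). Wide to narrow measures 23.2 mm, where 23 is expected. The mark is 39 mm from the axis, where 38.5 is expected.

```bash
python3 - <<'E'
from h import *
c=dict(np.load('w1.npz')); im=c['image']; hsv=cv2.cvtColor(im,cv2.COLOR_BGR2HSV)
H,S,V=[hsv[...,i].astype(int) for i in range(3)]
m=(abs(H-103)<20)&(V<150)&(V>90)&(S>10)
n,l,s,ce=cv2.connectedComponentsWithStats(m.astype(np.uint8)); i=l[215,345]
cn=max(cv2.findContours((l==i).astype(np.uint8),0,1)[0],key=len)[:,0,:]; cn=cv2.convexHull(cn)[:,0]
D=onplane(c,cn,.075); print('disc',cv2.fitEllipse(D[:,:2].astype(np.float32)*1000))
br=(H>14)&(H<32)&(S>100); v,u=np.nonzero(br[180:230,305:350]); W=onplane(c,np.c_[u+305,v+180],.087)[:,:2]-[.5591,.2254]
q=W[np.hypot(*W.T)<.0125]; mu=q.mean(0); d=q@mu/np.linalg.norm(mu)
for k in (d>6e-3,d<-6e-3):
    w=q[k].mean(0); print(k.sum(),w*1000,np.arctan2(w[1],w[0]))
manip.move_pose([.607,-.246,.10],down(-.2)); manip.dwell(.3)
c=cap('wrist'); cv2.imwrite('pics/w2.png',c['image']); print(manip.state()['clock'])
np.savez('w2.npz',**{k:np.array(v) for k,v in c.items()})
p=proj(c,[[.607,-.246,.049]])[0].astype(int)
x,y=p-[70,60]; print('crop',x,y)
cv2.imwrite('pics/w2c.png',cv2.resize(c['image'][y:y+120,x:x+140],(700,600),interpolation=cv2.INTER_CUBIC))
E
```

```text
disc ((558.6821899414062, 225.23916625976562), (57.09521484375, 57.29462432861328), 112.5601577758789)
74 [-6.59327238  6.41820054] 2.3696488678320042
21 [ 5.98313791 -6.93616927] -0.8590327828221813
4.65
crop 250 147
```

View pics/w2c.png

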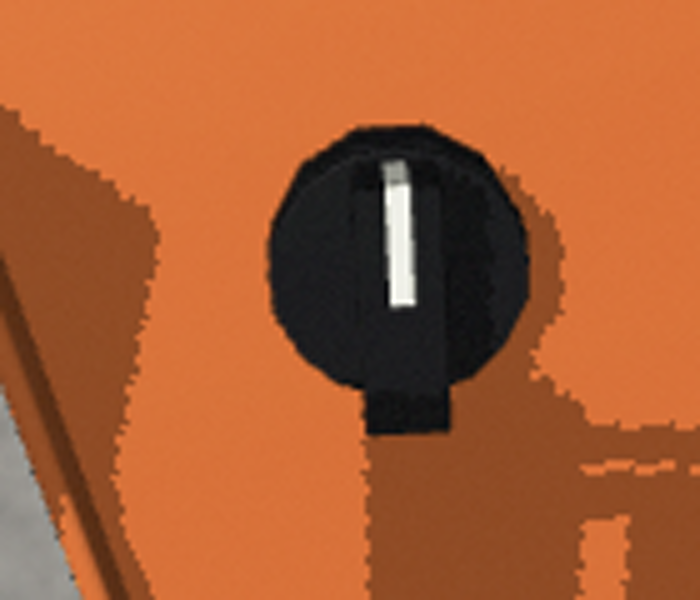

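The close view shows the white pointer line with its outer top end at crop (397,184), the inner end at (403,304) and the far end of the bar at about (406,390).

```bash
python3 - <<'E'
from h import *
c=dict(np.load('w2.npz')); X=lambda a,b:[250+a/5-.4,147+b/5-.4]
im=c['image'].min(2)[147:267,250:390]; m=im>170
n,l,s,ce=cv2.connectedComponentsWithStats(m.astype(np.uint8)); i=l[48,80]; print(s[i])
v,u=np.nonzero(l==i); W=onplane(c,np.c_[u+250,v+147],.049)[:,:2]
mu=W.mean(0); ax=np.linalg.svd(W-mu)[2][0]; ax*=np.sign(ax[1]); print('line dir',np.arctan2(ax[1],ax[0]),'len',np.ptp((W-mu)@ax), 'mean',mu)
o=onplane(c,[X(397,184),X(403,304),X(406,390)],.049); print(o)
print('centre from outer-22mm',o[0,:2]-.022*ax,'from ends',(o[0]+o[2])[:2]/2)
# skirt outline at z=.006+.021
im=c['image'].max(2)[147:267,250:390]; 
print('skirt l/r', onplane(c,[X(268,258),X(530,258)],.020), 'top bottom centre y at z=.027', onplane(c,[X(398,125)],.006))
print('depth top',bydepth(c,[X(425,330),X(300,280)]))
E
```

```text
[ 77  37   6  24 110]
line dir 1.4343154788024457 len 0.02000408308050124 mean [ 0.6158776  -0.23739443]
[[ 0.61742979 -0.22726211  0.049     ]
 [ 0.61454038 -0.24772586  0.049     ]
 [ 0.61215871 -0.26300803  0.049     ]]
centre from outer-22mm [ 0.61443652 -0.24905753] from ends [ 0.61479425 -0.24513507]
skirt l/r [[ 0.59059622 -0.24345538  0.02      ]
 [ 0.63871849 -0.25309465  0.02      ]] top bottom centre y at z=.027 [[ 0.61910988 -0.2261914   0.006     ]]
depth top [[ 0.6168932  -0.25279414  0.04776462]
 [ 0.59584547 -0.24615383  0.02681907]]
```

```bash
python3 - <<'E'
from h import *
a=1.434-np.pi/2; o=down(a)
manip.move_pose([.6144,-.249,.075],o)
manip.move_linear([.6144,-.249,.0292],rate=.08)
s=manip.state(); print(s['tool_pos'],s['contact_force'])
manip.set_gripper(.012,20); print(manip.state()['gripper_width'],manip.state()['contact_force'])
manip.move_linear([.6144,-.249,.14],rate=.12); manip.dwell(.2)
s=manip.state(); print(s['gripper_width'],s['contact_force'],s['moment'],s['clock'],s['tool_pos'])
c=cap('wrist'); np.savez('w3.npz',**{k:np.array(v) for k,v in c.items()})
z=s['tool_pos'][2]+.0198
p=proj(c,[[.6144,-.249,z]])[0].astype(int); x,y=p-[70,60]; print('crop',x,y)
cv2.imwrite('pics/w3c.png',cv2.resize(c['image'][y:y+120,x:x+140],(700,600),interpolation=cv2.INTER_CUBIC))
E
```

```text
[ 0.61440629 -0.24903494  0.02904849] [-0.09671533  0.38478888 -0.16467303]
0.01190337069142443 [ 0.26709636 -0.09680482 -0.54908695]
0.01197001977480999 [0.23395792 0.00956132 0.16730474] [-0.09335115  0.12308727 -0.0261853 ] 8.0833 [ 0.61374832 -0.24871629  0.13874236]
crop 252 183
```

View pics/w3c.png

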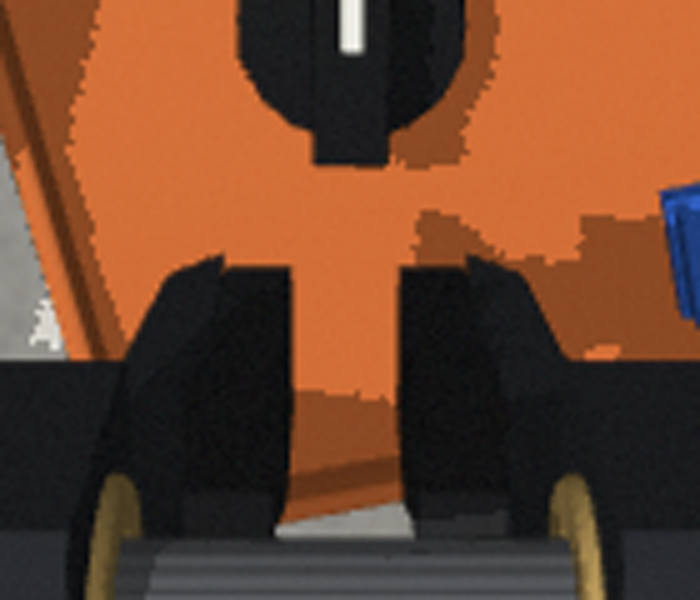

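The fingers closed to 12 mm and the knob stayed in the tray. Its bar end is at crop (350,165), so it wasn't gripped. I'll repeat the descent and look while closed.

```bash
python3 - <<'E'
from h import *
a=1.434-np.pi/2; o=down(a)
c=cap('wrist'); 
manip.set_gripper(.06); 
manip.move_linear([.6144,-.249,.0292],rate=.1)
c=cap('wrist'); A=c['image'][150:350,180:460].copy()
manip.set_gripper(.0,20); s=manip.state(); print(s['gripper_width'],s['contact_force'],s['moment'],s['tool_pos'],s['clock'])
manip.dwell(.2); print(manip.state()['gripper_width'])
c=cap('wrist'); B=c['image'][150:350,180:460].copy()
c=cap('side'); p=proj(c,[[.6144,-.249,.05]])[0].astype(int); print(p); x,y=p-[40,40]
C=cv2.resize(c['image'][y:y+80,x:x+80],(400,400),interpolation=cv2.INTER_CUBIC)
cv2.imwrite('pics/w4.png',np.hstack([np.vstack([A,B]),C]))
E
```

```text
0.00018635046750025954 [-0.03727401  1.19254336  0.11671997] [-0.07989788  0.06717464  0.04807494] [ 0.61437304 -0.24899508  0.02915473] 11.275
0.0002600257088539895
[387 244]
```

View pics/w4.png

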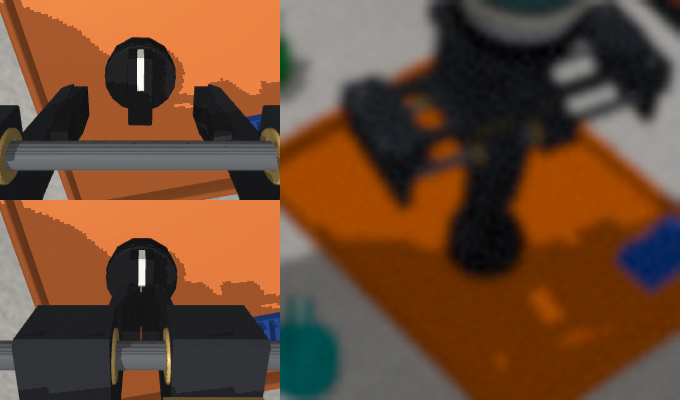

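The wrist views, A (open) above B (closed), show the knob's skirt near (320,225) in both. The closed fingers hide the lower part of the white line, so the fingers look to be above the bar. I'll check the fingertip position with the depth map.

```bash
python3 - <<'E'
from h import *
s=manip.state(); c=cap('wrist'); np.savez('w5.npz',**{k:np.array(v) for k,v in c.items()})
T=np.linalg.inv(c['T'])
Rt=rotm(s['tcp_rot'])
for u in (312,320,328):
  for v in range(185,300,8):
    w=bydepth(c,[[u,v]])[0]; t=Rt.T@(w-s['tool_pos']); print(u,v,np.round(t*1000,1),np.round(w*1000,1),c['image'][v,u])
E
```

```text
312 185 [ 23.4  -6.8 -25. ] [ 611.1 -223.3    5.8] [ 64 126 231]
312 193 [  7.6  -6.3 -23.4] [ 611.4 -224.9   21.6] [18 20 17]
312 201 [ -3.7  -6.  -21.3] [ 611.4 -227.1   33. ] [21 19 19]
312 209 [-19.2  -5.6 -21.2] [ 611.8 -227.2   48.4] [24 22 22]
312 217 [-19.6  -5.6 -16.5] [ 611.1 -231.9   48.8] [33 32 32]
312 225 [-20.7  -5.6 -11.9] [ 610.5 -236.4   49.9] [34 30 31]
312 233 [-19.8  -5.7  -6.5] [ 609.7 -241.7   49. ] [24 24 23]
312 241 [-33.9  -5.2  -8. ] [ 610.3 -240.4   63.1] [26 26 27]
312 249 [-43.8  -5.   -8.2] [ 610.6 -240.2   73. ] [21 19 20]
312 257 [-50.9  -4.8  -7.5] [ 610.7 -240.9   80.2] [25 23 22]
312 265 [-59.1  -4.5  -7.9] [ 611.  -240.6   88.3] [21 19 20]
312 273 [-66.9  -4.3  -8.5] [ 611.3 -240.    96.1] [19 17 19]
312 281 [-72.3  -4.1  -8.1] [ 611.4 -240.4  101.5] [27 26 27]
312 289 [-72.5  -4.2  -4.5] [ 610.9 -244.   101.7] [32 31 33]
312 297 [-106.8   -3.   -25.3] [ 614.9 -223.5  136.1] [80 76 76]
320 185 [ 23.5  -1.  -25. ] [ 616.8 -224.1    5.8] [ 65 126 231]
320 193 [  8.1  -1.  -23.3] [ 616.6 -225.8   21.2] [16 16 15]
320 201 [ -5.5  -1.  -21.9] [ 616.4 -
[... 1022 characters left out ...]
7.7] [22 19 18]
328 217 [-19.3   3.7 -16.4] [ 620.3 -233.3   48.5] [34 30 31]
328 225 [-21.1   3.7 -12.1] [ 619.7 -237.5   50.3] [35 32 32]
328 233 [-20.5   3.7  -6.9] [ 619.1 -242.7   49.8] [36 34 34]
328 241 [-33.4   3.4  -7.8] [ 618.9 -241.8   62.6] [23 21 21]
328 249 [-43.1   3.2  -7.9] [ 618.6 -241.6   72.4] [20 19 20]
328 257 [-52.5   2.9  -8.4] [ 618.4 -241.1   81.7] [20 19 19]
328 265 [-58.8   2.8  -7.7] [ 618.2 -241.8   88. ] [22 22 20]
328 273 [-65.7   2.6  -7.8] [ 618.  -241.7   94.9] [24 22 23]
328 281 [-73.4   2.4  -8.8] [ 618.  -240.6  102.7] [27 26 27]
328 289 [-72.8   2.4  -4.7] [ 617.5 -244.7  102.1] [33 31 30]
328 297 [-106.5    1.4  -25.1] [ 619.2 -224.3  135.8] [79 75 76]
```

```bash
python3 - <<'E'
from h import *
for f,us in (('w3.npz',(300,305,336,341)),('w5.npz',(316,320,324))):
  c=dict(np.load(f)); Tt=c['T_tool_cam']
  for u in us:
    for v in range(232,246,1):
      z=c['z_map'][v,u]; t=(Tt@np.r_[rays(c,[[u,v]])[0]*z,1])[:3]*1000
      if t[0]<-10 and (f[1]=='3' or t[0]<-22): print(f,u,v,np.round(t,1),np.round(z,3)); break
print('TCP proj in wrist', proj({**c,'T':Tt},[[0,0,0],[-.027,0,0]]))
manip.set_gripper(.06); print(manip.state()['clock'],manip.state()['gripper_width'])
E
```

```text
w3.npz 300 236 [-27.5 -12.2  -8.1] 0.158
w3.npz 305 236 [-27.6  -9.3  -8.1] 0.158
w3.npz 336 236 [-27.5   8.   -8.1] 0.158
w3.npz 341 236 [-27.5  10.9  -8.1] 0.158
w5.npz 316 236 [-28.   -3.2  -8.3] 0.158
w5.npz 320 236 [-27.   -0.9  -7.8] 0.159
w5.npz 324 236 [-27.1   1.3  -7.9] 0.159
TCP proj in wrist [[321.46598899 230.15030988]
 [321.63018534 248.64986825]]
12.6 0.059964413987870516
```

The depth map puts the real fingertips 27.5 mm short of the stated TCP, although camera and world agree elsewhere (tray floor 5.5 mm, knob top 49 mm). So the grasp has to go about 27 mm lower. I'll step down watching the force.

```bash
python3 - <<'E'
from h import *
p=[.614,-.249]; f0=manip.state()['contact_force'][2]
for z in (.016,.010,.006,.0035,.002):
    manip.move_linear([*p,z],rate=.06); f=manip.state()['contact_force'][2]-f0; print(z,f)
    if abs(f)>2: break
manip.set_gripper(.0,25); s=manip.state(); print(s['gripper_width'],s['contact_force'],s['tool_pos'])
if s['gripper_width']>.01:
    manip.move_linear([*p,.11],rate=.15); manip.dwell(.2); s=manip.state(); print(s['gripper_width'],s['contact_force'],s['clock'])
c=cap('wrist'); np.savez('w6.npz',**{k:np.array(v) for k,v in c.items()})
cv2.imwrite('pics/w6.png',c['image'][150:350,180:460].repeat(2,0).repeat(2,1))
E
```

```text
0.016 -0.707176202723093
0.01 0.19963352213159996
0.006 -1.5875129586115535
0.0035 0.06172973914911867
0.002 0.36755377345267143
0.01471396921461471 [-0.11570201  0.20479526 -0.09023178] [ 0.61407644 -0.24903288  0.00203257]
0.014881795404632484 [-0.04981294  0.07326733 -0.37687541] 15.775
```

View pics/w6.png

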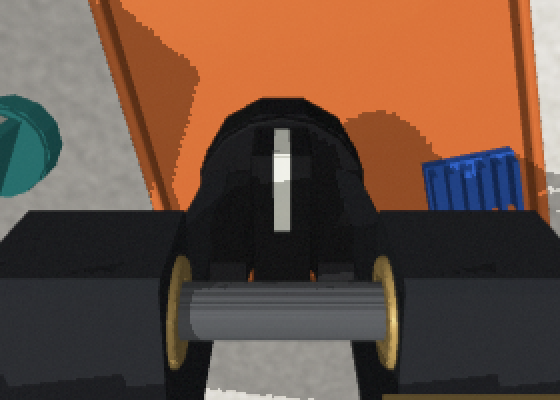

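The picture shows the knob gripped, with a 14.9 mm width on the bar. The pointer line sits at columns 272–292, centred in the jaws. Next I'll measure its offset in the hand and move above the shaft.

```bash
python3 - <<'E'
from h import *
c=dict(np.load('w6.npz')); Tt=c['T_tool_cam']
for u,v in [(321,205),(321,216),(321,222),(321,226),(321,229),(321,233),(321,238),(321,245),(321,255),(321,264),(312,264)]+[(321,v) for v in (198,200,202)]:
    t=(Tt@np.r_[rays(c,[[u,v]])[0]*c['z_map'][v,u],1])[:3]*1000; print(u,v,np.round(t,1),c['image'][v,u])
E
```

```text
321 205 [-17.9  -0.4 -23.3] [18 17 16]
321 216 [-31.7  -0.4 -21.5] [145 155 153]
321 222 [-40.5  -0.4 -21.5] [145 153 152]
321 226 [-46.   -0.4 -21.6] [145 154 154]
321 229 [-46.7  -0.4 -20.3] [232 240 240]
321 233 [-46.6  -0.4 -18.2] [233 240 240]
321 238 [-47.6  -0.4 -16. ] [232 241 240]
321 245 [-48.2  -0.4 -12.6] [161 171 170]
321 255 [-46.9  -0.4  -6.5] [163 174 173]
321 264 [-47.3  -0.4  -1.7] [161 170 169]
312 264 [-46.2  -4.9  -1.1] [20 20 21]
321 198 [-173.2   -0.8  -73.1] [ 48  93 172]
321 200 [ -7.7  -0.4 -23.2] [20 20 20]
321 202 [-11.5  -0.4 -23.1] [21 18 17]
```

```bash
cat >> h.py <<'E'
def fz(n=4):
    a=[]
    for _ in range(n): manip.dwell(.02); a.append(manip.state()['contact_force'][2])
    return np.mean(a)
E
python3 - <<'E'
from h import *
psi=2.33-np.pi/2; o=down(psi); A=[.5588,.2253]
manip.move_linear([.60,-.20,.15],rate=.25)
manip.move_pose([*A,.135],o); manip.move_linear([*A,.100],rate=.1)
f0=fz(8); print('f0',f0,manip.state()['tool_pos'],manip.state()['clock'])
z=.100
while z>.0745:
    z-=.002 if z>.088 else .001
    manip.move_linear([*A,z],rate=.05); f=fz()-f0; s=manip.state()
    print(round(z,4),round(f,2),np.round(s['contact_force'][:2],1),round(s['tool_pos'][2],4))
    if f>3.5: break
print(s['clock'],s['tool_pos'],s['gripper_width'],s['moment'])
E
```

```text
f0 -0.20228730189781163 [0.55950054 0.22541859 0.10077301] 18.4417
0.098 -0.47 [-0.  -0.1] 0.0982
0.096 -0.03 [-0.8 -0.8] 0.0959
0.094 -0.5 [ 0.6 -0.6] 0.0939
0.092 -0.51 [-0.3 -0.8] 0.0919
0.09 -0.88 [-0.2  0.2] 0.0899
0.088 -0.54 [ 0.1 -0.9] 0.0879
0.087 -0.31 [0.1 0.3] 0.087
0.086 -0.75 [ 0.9 -0. ] 0.086
0.085 -0.39 [-0.3 -0.5] 0.085
0.084 -0.31 [-0.6  0.7] 0.0839
0.083 0.03 [-0.5 -0.1] 0.083
0.082 -0.89 [0.8 0.5] 0.0821
0.081 -0.98 [0.8 1.3] 0.0811
0.08 0.26 [2.6 1.5] 0.0801
0.079 0.26 [1.  0.5] 0.0791
0.078 0.29 [1.3 1.1] 0.0781
0.077 0.95 [2.3 2.5] 0.0771
0.076 1.09 [2.8 1.8] 0.0761
0.075 0.89 [2.  1.4] 0.0751
0.074 2.19 [2.3 2.9] 0.0742
24.775 [0.55900331 0.22540857 0.07423239] 0.014707851979857101 [ 0.40929632 -0.48861112 -0.04892001]
```

It slid past the teeth height at TCP z 0.083 with under 1 N and is bottoming out around 0.074. I'll confirm it is home with a little more force, then turn.

```bash
python3 - <<'E'
from h import *
psi=2.33-np.pi/2; A=np.array([.5593,.2258])
f0=-.3; z=.074
manip.move_linear([*A,z],rate=.03,rot=down(psi))
for k in range(5):
    f=fz(5)-f0; s=manip.state(); print(round(z,4),round(f,2),np.round(s['contact_force'],1))
    if f>3.8: break
    z-=.0005; manip.move_linear([*A,z],rate=.03)
z=max(z,.0735)
for a in np.linspace(psi,3.228-np.pi/2,7)[1:]:
    manip.move_pose([*A,z],down(a)); s=manip.state(); print(round(a,3),np.round(s['contact_force'],1),round(s['moment'][2],3))
manip.dwell(.2); s=manip.state(); print(s['clock'],s['tool_pos'],s['gripper_width'],s['joint_pos'])
E
```

```text
0.074 3.79 [1.1 0.3 3.3]
0.0735 5.15 [ 0.8 -0.9  5.2]
0.909 [2.3 0.  4. ] -0.012
1.059 [2.4 0.9 4.3] -0.048
1.208 [2.7 1.  4.4] -0.017
1.358 [3.5 1.7 3.4] 0.001
1.508 [3.1 1.  3.8] 0.019
1.657 [4.6 1.  4.8] -0.036
27.2417 [0.55945126 0.22602045 0.07359898] 0.014485459723745531 [ 3.42544402e-01  2.50161644e-01  1.89057462e+00  2.52785508e-04
  1.00040095e+00 -1.31172286e+00]
```

```bash
python3 - <<'E'
from h import *
manip.move_linear([.5593,.2258,.0745],rate=.03); manip.set_gripper(.05); manip.dwell(.1)
manip.move_linear([.5593,.2258,.135],rate=.12); manip.dwell(.3)
c=cap('wrist'); np.savez('w7.npz',**{k:np.array(v) for k,v in c.items()}); print(manip.state()['clock'])
cv2.imwrite('pics/w7.png',c['image'][100:300,180:460].repeat(2,0).repeat(2,1))
A=np.array([.5588,.2253]); hs=cv2.cvtColor(c['image'],cv2.COLOR_BGR2HSV)
m=(c['image'].min(2)>150)&(hs[...,1]<40)
p=proj(c,[[*A,.122]])[0]; print('axis px',p)
print(proj(c,[[.52015,.22194,.075]]))
E
```

```text
29.275
axis px [321.26186412 226.14189322]
[[321.20499144 160.98085119]]
```

View pics/w7.png

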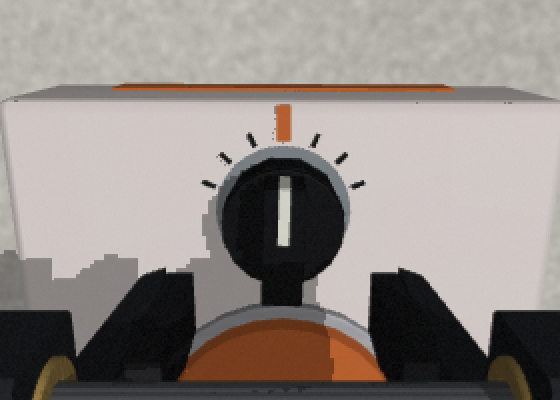

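The picture shows the pointer line at x 278–289, directly under the orange mark at x 276–291, and the skirt sitting on the dial disc. I'll check the numbers.

```bash
python3 - <<'E'
from h import *
c=dict(np.load('w7.npz')); im=c['image'].astype(int)
def ang(m,z):
    v,u=np.nonzero(m); W=onplane(c,np.c_[u,v],z)[:,:2]; mu=W.mean(0); a=np.linalg.svd(W-mu)[2][0]; a*=-np.sign(a[0]); return mu,np.arctan2(a[1],a[0])%(2*np.pi),len(u)
m=np.zeros(im.shape[:2],bool); m[180:230,312:333]=im[180:230,312:333].min(2)>170
pm,pa,n=ang(m,.122); print('pointer',pm,pa,n)
m=np.zeros(im.shape[:2],bool); r=im[148:175,310:335]; m[148:175,310:335]=(r[...,2]-r[...,0]>90)
mm,ma,n=ang(m,.075); print('mark',mm,ma,n)
print('mark->line mean bearing',np.arctan2(*(mm-pm)[::-1])%(2*np.pi))
v,u=np.nonzero(m*0+((np.indices(m.shape)[0]>=195)&(np.indices(m.shape)[0]<=220)&(abs(np.indices(m.shape)[1]-322)<4)))
print('top z',np.median(bydepth(c,np.c_[u,v])[:,2]),'deck z',np.median(bydepth(c,[[220,180],[400,180],[230,190],[410,190]])[:,2]))
print('skirt top z', np.median(bydepth(c,[[298,205],[299,210],[344,205],[345,210]])[:,2]))
E
```

```text
pointer [0.54562247 0.22435399] 3.1825531980993516 139
mark [0.52055798 0.22182608] 3.2389148605521467 125
mark->line mean bearing 3.2421088928261588
top z 0.12229308018321719 deck z 0.074419836924553
skirt top z 0.09952247768478091
```

```bash
python3 - <<'E'
from h import *
for k in range(3):
    c=cap('wrist'); g=c['image'].astype(float)
    def line(w,r0,r1,z):
        P=[]
        for v in range(r0,r1):
            x=w[v,306:338]; P.append([306+(x*np.arange(32)).sum()/x.sum(),v])
        W=onplane(c,P,z)[:,:2]; s=np.polyfit(W[:,0],W[:,1],1)[0]; return W.mean(0),np.pi+np.arctan(s)
    w=np.clip(g.min(2)-90,0,None); a=line(w,190,221,.122)
    b=line(np.clip(g[...,2]-g[...,0]-40,0,None),154,169,.075)
    print(a,b,'axis->line',np.arctan2(*(a[0]-[.5590,.2255])[::-1])%6.2832)
    print(bydepth(c,[[321,195],[321,218]])[:,2])
E
```

```text
(array([0.54343119, 0.224207  ]), np.float64(3.2005705172656187)) (array([0.52035832, 0.22201699]), np.float64(3.2153587094446294)) axis->line 3.2244675872017234
[0.12260588 0.12248663]
(array([0.54361063, 0.22423832]), np.float64(3.199204197544595)) (array([0.5205265 , 0.22201401]), np.float64(3.220000868198466)) axis->line 3.2234080278482113
[0.12167746 0.12115675]
(array([0.54378359, 0.22423691]), np.float64(3.200598787798602)) (array([0.52068446, 0.22202341]), np.float64(3.2327185975066106)) axis->line 3.224425829183963
[0.12167188 0.12224465]
```

The pointer is within about 0.02 rad of the mark and the knob sits at home height. I'll back off and hand in.

```bash
python3 - <<'E'
from h import *
manip.move_linear([.5593,.2258,.20],rate=.15); manip.dwell(.2)
s=manip.state(); print(s['clock'],s['contact_force']); order.close_job()
E
```

```text
30.2083 [-0.50677155  0.22429373 -0.27842015]
the job is handed in; nothing more can be done
```

The black knob is back on the warmer's shaft with its pointer at the orange mark. I let go, backed clear and handed the job in at about 30 s.

- **Fit:** I lined the pointer up over the wide tooth before pressing, and the knob passed the teeth with under 1 N. No turning search was needed. It took about 5 N at the bottom.
- **Home height:** the top of the knob is about 48 mm above the deck. Fully home should be 47 mm, and resting on the teeth would be 55 mm.
- **Pointer angle:** I turned it 0.9 rad counter-clockwise. The last measurements put it 0.01–0.03 rad from the mark. A rougher earlier fit said 0.056 rad; the finer measurement and the gripper's own angle did not support that.
- **First grasp failed:** the first two closes missed the bar because the real fingertips are about 27 mm short of the stated TCP, judging by the wrist depth map. I corrected for this and the third grasp held. The knob stayed in place in the tray meanwhile.
- **Not checked:** I did not take a final picture of the whole table. Nothing in the force readings suggested that the arm touched anything else.

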